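# Set up the recipe stand and the bench sign for a baking class

## Robot

A 6-joint arm with a two-finger parallel gripper is mounted at the origin on the work surface. World frame = base frame: x ahead of the robot, y to its left, z up, the work surface at z = 0. Lengths are in m, angles in rad, forces in N, time in s.
With the tool pointing down it reaches from about 0.425 to 0.925 m from the base axis. Payload 12.5 kg.
Tool frame: the origin (TCP) lies at the very end of the fingers, on their centre line; the grasp point (between the pads) lies 19 mm behind it; x points along the fingers, z is the direction in which the jaws open and shut, and the axes are right-handed (so a half turn about x gives the same grasp; the last joint's range is limited). The gripper opens to 85 mm and grips with 20 to 120 N. Pads are 22 mm wide; open, the fingers measure 114 mm over their backs; the gripper's body (76 mm by 85 mm) begins 54 mm behind the grasp point. The pads swing forward as they close: fully open they stand 13 mm farther back than shut.
Start: joints at [1.219, 0.491, 1.559, -0, 1.092, -0.106], TCP at [0.152, 0.606, 0.231] pointing down, gripper open.
Joint ranges: [-3.1, 3.1], [-0.84, 2.19], [0.05, 2.79], [-1.13, 4.28], [0.06, 2.93], [-2.69, 2.69]. Speed limits (rad/s): [2.22, 2.22, 2.79, 3.14, 3.14, 3.14].

## Interface

Orientations are given as a unit quaternion [w, x, y, z].
In Python, from workcell import observe, grab_frame, camera_model, sign_off, spot_in, landmark_of gives the robot as it stands.
- The arm moves only by the tool step_arm, never from a script. Its argument "motion" is a list of rows, each a list of 3 entries, a list of its own where there are three numbers: the finger opening in mm, from 0 to 85.4, then the shift along the tool's x, y, z in mm, then the turn about the tool's x in rad. In form: [[gripper, [x, y, z], twist], ...]. A call has 1 to 20 rows; each row is the pose to reach, as a shift and turn from the pose commanded when the call began, along the tool's axes at that moment; what a row does not reach only later rows make up. A row lasts 1/10 s, in which the tool goes at most 50 mm and 8.59 degrees, less where a joint would pass 70% of its speed; a pose out of reach is approached as far as the arm can. A call with a gripper value outside its range is refused whole. The fingers move at their own pace and stop on an object; "force" is the grip in N (left out, the last holds). Time passes only in rows, so rows that repeat a pose let the fingers close. It gives the time, the measured TCP pose, the force and the opening at its end, in the units of the state.
- observe(): the state, without advancing time (a new reading comes with each control period).
- grab_frame(name): name is "scene" or "top" or "wrist"; returns the picture (420x560x3 uint8, red, green, blue); there is no depth.
- camera_model(name): a dict with "fx", "fy", "cx", "cy" (pixels), "view" (4x4, takes a point from world to camera coordinates). Camera axes: x right, y up, looking along -z (the intrinsics and any distortion apply to the point x, -y, -z); pixel columns grow to the right and rows downward; lengths in m; the calibration is good to about 2 mm. A picture is of the moment at which its call begins: read the wrist's pose just before it. camera_model takes no time and is no camera call; for the wrist camera it gives the pose at the moment of the call.
- sign_off(): hands the job in, once; it reports no verdict.
Trained networks look in the newest picture that a camera, given by its name, has taken for a name from the list of things; names that differ only in an ending like _2 or _b are one class to them, and where a whole thing is asked for, a point or a joint stands for the part that bears it (a point fixed in the world has none). Each returns a list of dicts, best first, with "p" (0 to 1); they miss things now and then, are a little off and sometimes report something else, mostly with a low value. They report only what shows in the picture. A call takes as long as a camera call.
- spot_in(camera, name): "extent" ([left, top, width, height] in pixels, round what is visible of it).
- landmark_of(camera, name): "position" ([column, row] in pixels: a listed point, or the origin of a listed thing).
The state is a dict: "t": time; "joint_positions": joint angles; "dq": joint speeds; "joint_efforts": joint torques, N m; "tcp_pos": TCP position; "ee_rot": TCP orientation; "wrist_force": force on the tool from outside, world axes, zero at the start; "wrist_torque": the same for the moment, N m; "gripper_width": opening from 0.0 (shut) to 1.0 (fully open).
Only numpy, scipy, OpenCV 4.12 (cv2) and the standard library are available. Lean on these libraries where they do the work, as an engineer would, in place of code of your own. Each camera call takes 0.05 s, during which the arm holds its last target. There are 200 camera calls.

## Task

Get the bench ready for the roll-baking class, who stand across the bench facing the robot: swing the folded recipe stand's back panel up until it snaps over and stays open, then take the tall recipe board out of the file and stand it right way up on the stand, centred behind the lip and leaning back on the panel, with its picture to the class. Also spin the pivoted two-sided sign half a turn, so that the face that was towards the robot (the round roll) shows to the class, square over its foot. Leave the short board in the file and do not disturb the jar, the bowl or the scraper.

Things in the scene. Friction and masses are not known exactly. Their poses are not given: they have to be found in the camera images.
- stand: Stainless folding recipe stand, fixed. Origin: centre of the base's underside. x: to its front (the class, away from the robot), y: along the hinge. Base 160 (x) by 170 (y), top at z 14 mm. A turned-up lip, 4 thick, 150 long, top at z 26, runs along y 34 mm in front of the hinge line. Hinge cheeks at y +-80 rise to z 38
- stand_hinge (a point): Middle of the hinge line of the back panel, at x -35, z 30 mm in the stand's frame
- stand_panel (a joint): Angle of the back panel (open frame, 140 wide, 105 long, 6 thick), rad. 0 = folded flat over base and lip, pointing to the front. It swings up and back over the hinge, towards the robot, to its open stop at 1.92 (leaning 20 degrees back). Two side springs hold it at either end: about 5 N at the tongue to lift it; beyond dead centre (near 1.0) it snaps open by itself
- stand_tongue (a point): Grip point on the black rubber pull tongue at the middle of the panel's free edge, 130 mm from the hinge; moves with the panel. Tongue 40 wide (along the hinge), 8 thick, 105 to 145 mm from the hinge. Folded: 30 mm above the bench, beyond the base, free at both sides and below. Pinched across its width it turns between the fingers as the panel swings
- stand_ledge (a point): Middle of the floor between hinge and lip on which the board stands: 19 mm in front of the hinge, at z 14 mm, axes as the stand's
- stand_front (a point): Middle of the base's front edge, 80 mm in front of the stand's origin, 14 mm above the bench
- tall_board_mid (a point): Centre of the tall recipe board, a white rigid plastic board 148 wide (its y), 210 tall (its z), 8 thick (its x), 0.24 kg, with a picture of a round cut roll on its +x face. It starts upright (within 3 degrees) in one of the two slots of the file, picture to the class side; top edge then 220 mm above the bench
- short_board_mid (a point): Centre of the short recipe board, 105 wide, 148 tall, 8 thick, with a picture of a loaf, upright in the other slot of the file: leave it
- file: Beech recipe file, fixed. Origin: centre of its underside; base 110 (x) by 172 (y) by 10 high; two slots along y at x +24 and -24 mm, each 10 mm wide between walls that rise to z 70 mm; the slot floors are at z 10 mm. The file and the sign may be on either side of the stand
- sign: Foot of the bench sign, fixed, 75 (x) by 110 (y) by 14 mm, origin at the centre of its underside; the vertical spindle is at its centre; +x looks to the class
- sign_plate (a joint): Turn of the sign's plate about its vertical spindle, rad, positive anticlockwise seen from above. Near 0 at the start: round roll picture to the robot, loaf to the class. Turns either way to stops at +-3.3 and stays where left (friction 0.025 N m). +3.14 or -3.14 shows the roll to the class
- sign_top (a point): Middle of the sign plate's upper edge, on the spindle's axis, 150 mm above the bench; turns with the plate, x normal to it, y along it. The plate is 120 wide, 8 thick, 95 tall, free all round, and can be pinched from above
- jar_mid (a point): Centre of an amber glass jar, diameter 60, height 100 mm: bystander
- bowl: Small steel bowl, rim diameter 130, height 60 mm, origin under its centre: bystander
- scraper_mid (a point): Dough scraper lying on the bench, blade 110 by 140, 17 mm high: bystander

How it is judged:
On the way, in this order (a step that is already met when the one before it is completed fails the run):
1. the back panel has snapped over and stays open (value of joint stand_panel above 1.85 rad), for 0.3 s.
2. the tall board stands on the open stand behind the lip (value of joint stand_panel above 1.85 rad and x of tall_board_mid in the frame of stand between -0.085 and -0.02 m and z of tall_board_mid in the frame of stand between 0.09 and 0.122 m and y of tall_board_mid in the frame of stand between -0.05 and 0.05 m), for 0.2 s.
At the end, for the whole second after the job is handed in: Panel open (over 1.85 rad); tall board right way up, foot between hinge and lip, leaning 0.25-0.55 rad back on it, within 30 mm of its middle, square within 0.17 rad, picture to the front; sign turned half a turn either way within 0.25 rad; short board within 30 mm of its start (value of joint stand_panel above 1.85 rad and x of tall_board_mid in the frame of stand between -0.075 and -0.035 m and y of tall_board_mid in the frame of stand between -0.03 and 0.03 m and z of tall_board_mid in the frame of stand between 0.1 and 0.12 m and x of stand_front in the frame of tall_board_mid above 0.04 m and angle between tall_board_mid's own z axis and vertical between 0.25 and 0.55 rad and angle between the y axis of tall_board_mid and the y axis of stand, either way round below 0.17 rad and (value of joint sign_plate above 2.89 rad or value of joint sign_plate below -2.89 rad) and distance of short_board_mid from where it was at the start of the episode below 0.03 m); the robot touches nothing.
It fails at once if the short board is pulled from its place (30 mm) (distance of short_board_mid from where it was at the start of the episode above 0.03 m).
It fails at once if the jar is shifted more than 30 mm or knocked over (distance of jar_mid from where it was at the start of the episode above 0.03 m).
It fails at once if the bowl is shifted more than 30 mm (distance of bowl from where it was at the start of the episode above 0.03 m).
It fails at once if the scraper is shifted more than 30 mm (distance of scraper_mid from where it was at the start of the episode above 0.03 m).
It also fails if it takes over 72 s, if anything falls off the work surface, if the arm or the gripper's body presses on something with over 40 N, if the wrist force passes 120 N, or if a joint passes its speed limit or range.

## Working session

There is one attempt and no reset: what is moved stays moved. The work goes in short steps, Python scripts to look and compute and a tool call to move; the robot and the scene stay as the last step left them, time stands still between calls to the robot, and variables do not carry over. Pictures are saved under pics/ and viewed, about 8 in all and at most 12, crops included, and the job is handed in when it is done.

Besides the shell and the picture viewer there is one more tool, called after "Request:" as name(argument=value, ...) on one line, values as JSON. step_arm: Moves the arm, as the interface text tells. Its arguments: {"type":"object","properties":{"motion":{"type":"array"},"force":{"type":"number"}},"required":["motion"]}

```bash
mkdir -p pics; ls; cat > h.py <<'E'
import numpy as np, cv2, json
from workcell import *
from scipy.spatial.transform import Rotation as R
def ray(c,px):
    m=camera_model(c); V=np.array(m["view"]); 
    d=np.array([(px[0]-m["cx"])/m["fx"],-(px[1]-m["cy"])/m["fy"],-1.0])
    Rm=V[:3,:3]; o=-Rm.T@V[:3,3]; return o,Rm.T@d
def atz(c,px,z):
    o,d=ray(c,px); return o+d*(z-o[2])/d[2]
def proj(c,P):
    m=camera_model(c);V=np.array(m["view"]);p=V[:3,:3]@np.array(P)+V[:3,3]
    return np.array([m["cx"]+m["fx"]*p[0]/-p[2],m["cy"]+m["fy"]*-p[1]/-p[2]])
def tri(obs):
    A=np.zeros((3,3));b=np.zeros(3)
    for c,px in obs:
        o,d=ray(c,px);d/=np.linalg.norm(d);M=np.eye(3)-np.outer(d,d);A+=M;b+=M@o
    return np.linalg.solve(A,b)
def save(c,n):
    cv2.imwrite(f"pics/{n}.png",cv2.cvtColor(grab_frame(c),cv2.COLOR_RGB2BGR))
def state():
    s=observe();r=s["ee_rot"];M=R.from_quat([r[1],r[2],r[3],r[0]]).as_matrix()
    return s,M
E
python3 - <<'E'
from h import *
s,M=state();print(s["t"],s["tcp_pos"],M.round(3).tolist())
for c in("scene","top"):
    save(c,c+"0")
    m=camera_model(c);print(c,{k:v for k,v in m.items() if k!="view"}, np.array(m["view"]).round(3).tolist())
a=cv2.imread("pics/scene0.png");b=cv2.imread("pics/top0.png")
Z={"stand":0,"stand_hinge":.03,"stand_tongue":.03,"stand_ledge":.014,"stand_front":.014,"tall_board_mid":.115,"short_board_mid":.084,"file":0,"sign":0,"sign_top":.15,"jar_mid":.05,"bowl":0,"scraper_mid":.008}
for n,z in Z.items():
    ob=[]
    for c in("scene","top"):
        l=landmark_of(c,n)
        if l: ob.append((c,l[0]["position"]));print(n,c,np.round(l[0]["position"]),round(l[0]["p"],2),atz(c,l[0]["position"],z).round(3))
    if len(ob)==2: print("   tri",tri(ob).round(3))
E
```

```text
pics
0.0 [0.15198557 0.60601311 0.23072618] [[-0.0, -0.97, 0.243], [-0.001, 0.243, 0.97], [-1.0, 0.0, -0.001]]
scene {'fx': 461.1363026995035, 'fy': 461.1363026995035, 'cx': 279.68071808256053, 'cy': 209.53325353914084} [[0.358, 0.933, 0.012, -0.198], [-0.596, 0.219, 0.773, 0.248], [0.719, -0.284, 0.635, -1.386], [0.0, 0.0, 0.0, 1.0]]
top {'fx': 451.5047442083411, 'fy': 451.5047442083411, 'cx': 285.8463205202862, 'cy': 211.23347802645097} [[-0.015, -1.0, -0.008, 0.017], [0.984, -0.017, 0.177, -0.593], [-0.177, -0.005, 0.984, -1.121], [0.0, 0.0, 0.0, 1.0]]
stand scene [293. 252.] 0.71 [0.575 0.021 0.   ]
stand top [282. 224.] 0.77 [0.567 0.02  0.   ]
   tri [ 0.569  0.022 -0.006]
stand_hinge scene [282. 227.] 0.74 [0.524 0.016 0.03 ]
stand_hinge top [283. 236.] 0.77 [0.532 0.015 0.03 ]
   tri [0.531 0.014 0.036]
stand_tongue scene [314. 268.] 0.72 [0.658 0.03  0.03 ]
stand_tongue top [276. 187.] 0.73 [0.664 0.032 0.03 ]
   tri [0.662 0.03  0.034]
stand_ledge scene [290. 241.] 0.7 [0.555 0.022 0.014]
stand_ledge top [283. 226.] 0.71 [0.561 0.016 0.014]
   tri [0.561 0.018 0.021]
stand_
[... 499 characters left out ...]
.   ]
   tri [0.481 0.354 0.008]
sign scene [116. 264.] 0.98 [ 0.482 -0.333  0.   ]
sign top [419. 254.] 0.74 [ 0.482 -0.345  0.   ]
   tri [ 0.483 -0.338  0.003]
sign_top scene [ 94. 210.] 0.77 [ 0.485 -0.342  0.15 ]
sign_top top [435. 243.] 0.64 [ 0.494 -0.342  0.15 ]
   tri [ 0.493 -0.34   0.156]
jar_mid scene [432. 269.] 0.9 [0.755 0.231 0.05 ]
jar_mid top [205. 151.] 0.68 [0.761 0.222 0.05 ]
   tri [0.76  0.223 0.057]
bowl scene [175. 354.] 0.97 [ 0.732 -0.26   0.   ]
bowl top [384. 166.] 0.73 [ 0.727 -0.266  0.   ]
   tri [ 0.728 -0.263 -0.004]
scraper_mid scene [238. 204.] 0.69 [ 0.387 -0.043  0.008]
scraper_mid top [309. 295.] 0.68 [ 0.378 -0.05   0.008]
   tri [ 0.379 -0.046  0.003]
```

```bash
python3 - <<'E'
import cv2,numpy as np
a=cv2.imread("pics/top0.png")[100:320,90:490];cv2.imwrite("pics/t0c.png",cv2.resize(a,None,fx=2,fy=2,interpolation=cv2.INTER_CUBIC))
E
```

```text
(no output)
```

View pics/t0c.png

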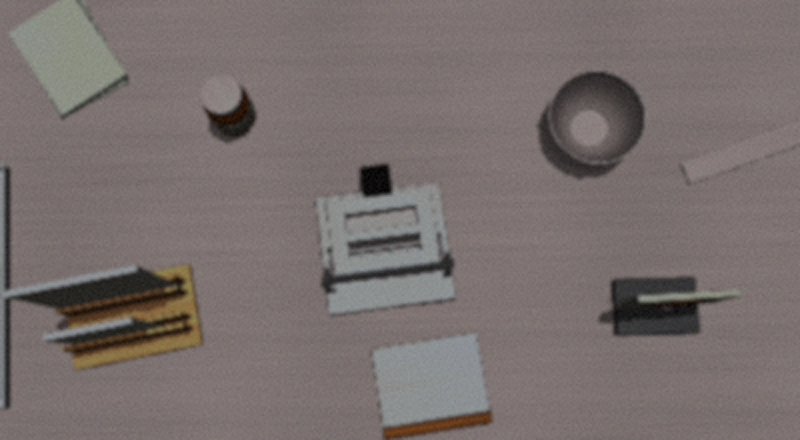

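View pics/scene0.png

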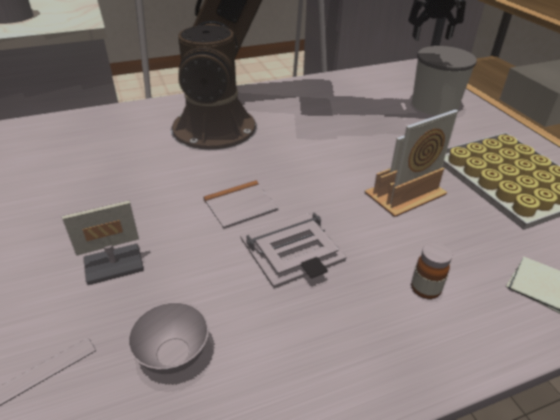

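The top view shows the stand at the centre with its tongue at the far side, near crop (375,180). The file with both boards is on the left, near (120,310), and the tall board is the far one. The sign is on the right at (690,297). The scene view agrees, and the network points fit both pictures. I'm going above the tongue now.

```bash
cat >> h.py <<'E'
def go(P,psi=None):
    "shift in tool axes (mm) and twist to reach world P, tool z at yaw psi"
    s,M=state();cur=np.arctan2(M[1,2],M[0,2])
    sh=(M.T@(np.array(P)-s["tcp_pos"])*1000).round(1)
    tw=None if psi is None else round(-((psi-cur+np.pi)%(2*np.pi)-np.pi),3)
    return sh.tolist(),tw
E
python3 - <<'E'
from h import *
print(go([.152,.606,.34]),go([.64,.028,.33],1.57+.12),go([.64,.028,.22],1.57+.12))
E
```

```text
([-108.7, 0.0, -0.2], None) ([-98.7, -614.0, -442.1], np.float64(-0.365)) ([11.3, -614.0, -442.1], np.float64(-0.365))
```

Request:
step_arm(motion=[[85,[-50,0,0],0],[85,[-100,-30,-30],-0.1],[85,[-100,-614,-442],-0.365],[85,[-100,-614,-442],-0.365],[85,[-100,-614,-442],-0.365],[85,[-100,-614,-442],-0.365],[85,[-100,-614,-442],-0.365],[85,[-100,-614,-442],-0.365],[85,[-100,-614,-442],-0.365],[85,[-100,-614,-442],-0.365],[85,[-100,-614,-442],-0.365],[85,[-100,-614,-442],-0.365],[85,[-100,-614,-442],-0.365],[85,[-100,-614,-442],-0.365],[85,[-100,-614,-442],-0.365],[85,[-100,-614,-442],-0.365],[85,[-60,-614,-442],-0.365],[85,[-30,-614,-442],-0.365],[85,[-30,-614,-442],-0.365],[85,[-30,-614,-442],-0.365]])

```text
t: 3.4
tcp_pos: [0.6401, 0.0283, 0.262]
ee_rot: [0.469, -0.529, 0.469, 0.529]
wrist_force: [0.1, -0.6, 1.0]
gripper_width: 0.995
```

```bash
python3 - <<'E'
from h import *
s,M=state();print(s["t"],s["tcp_pos"],np.arctan2(M[1,2],M[0,2]),s["joint_positions"])
save("wrist","w1")
for n,z in {"stand_hinge":.03,"stand_tongue":.034,"stand_front":.014,"stand_ledge":.014,"stand":0}.items():
    l=landmark_of("wrist",n)
    for q in l[:2]: print(n,np.round(q["position"]),round(q["p"],2),atz("wrist",q["position"],z).round(4))
E
```

```text
3.4 [0.64014698 0.02832239 0.26200327] 1.690152583838801 [-5.88725196e-02  4.87160960e-01  1.47889529e+00  1.63977812e-04
  1.17567610e+00 -1.74908824e+00]
stand_hinge [280.  75.] 0.96 [0.5371 0.0125 0.03  ]
stand_tongue [282. 195.] 0.66 [0.6634 0.0299 0.034 ]
stand_front [281. 176.] 0.98 [0.6464 0.0263 0.014 ]
stand_ledge [282.  93.] 0.78 [0.554  0.0166 0.014 ]
stand_ledge [284. 179.] 0.41 [0.6491 0.0306 0.014 ]
stand [284. 107.] 0.76 [0.5682 0.0207 0.    ]
```

View pics/w1.png

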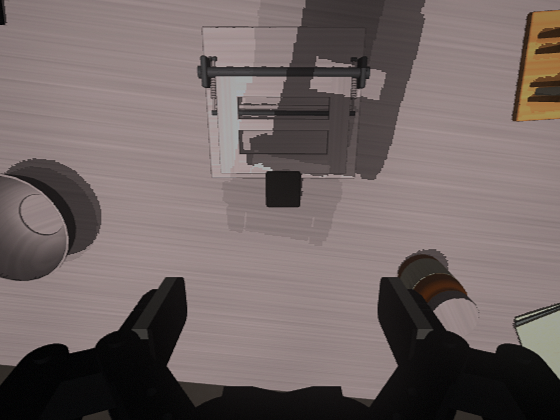

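The wrist view shows the hinge line level from (203,72) to (365,74), so the yaw matches. The tongue is at (283,189), centred between the fingers. Next I go down and pinch it.

```bash
python3 - <<'E'
from h import *
print(go([.662,.0305,.011]))
E
```

```text
([251.7, -21.4, -0.6], None)
```

Request:
step_arm(motion=[[70,[50,-21,0],0],[70,[100,-21,0],0],[70,[150,-21,0],0],[70,[190,-21,0],0],[70,[220,-21,0],0],[70,[240,-21,0],0],[70,[250,-21,0],0],[70,[251,-21,0],0],[30,[251,-21,0],0],[30,[251,-21,0],0],[30,[251,-21,0],0],[30,[251,-21,0],0],[30,[251,-21,0],0],[30,[251,-21,0],0]], force=50)

```text
t: 5.1
tcp_pos: [0.6615, 0.0318, 0.0122]
ee_rot: [-0.47, 0.529, -0.468, -0.529]
wrist_force: [-1.1, 7.2, 5.6]
gripper_width: 0.455
```

```bash
python3 - <<'E'
from h import *
s,M=state();print(s["t"],s["tcp_pos"],s["gripper_width"],s["wrist_force"])
t=np.linspace(.0,1.86,20)
print([[round(-130*np.sin(a)),round(130*(1-np.cos(a)))] for a in t])
E
```

```text
5.1 [0.6615416  0.03175358 0.01224122] 0.45470183184611884 [-1.12242873  7.1916745   5.58541185]
[[0, 0], [-13, 1], [-25, 2], [-38, 6], [-50, 10], [-61, 15], [-72, 22], [-82, 29], [-92, 38], [-100, 47], [-108, 57], [-114, 68], [-120, 80], [-124, 92], [-127, 104], [-129, 117], [-130, 129], [-129, 142], [-128, 155], [-125, 167]]
```

Request:
step_arm(motion=[[30,[-13,1,0],0],[30,[-25,2,0],0],[30,[-38,6,0],0],[30,[-50,10,0],0],[30,[-61,15,0],0],[30,[-72,22,0],0],[30,[-82,29,0],0],[30,[-92,38,0],0],[30,[-100,47,0],0],[30,[-108,57,0],0],[30,[-114,68,0],0],[30,[-120,80,0],0],[30,[-124,92,0],0],[30,[-127,104,0],0],[30,[-129,117,0],0],[30,[-130,129,0],0],[30,[-129,142,0],0],[30,[-128,155,0],0],[30,[-125,167,0],0],[30,[-125,167,0],0]])

```text
t: 7.1
tcp_pos: [0.4931, 0.0121, 0.1356]
ee_rot: [0.469, -0.528, 0.469, 0.53]
wrist_force: [-1.5, 15.7, -5.7]
gripper_width: 0.45
```

```bash
python3 - <<'E'
from h import *
s,M=state();print(s["t"],s["tcp_pos"],s["gripper_width"],s["wrist_force"])
save("scene","s2")
for n in("stand_tongue","stand_hinge"):
  print(n,[(q["position"],q["p"]) for q in landmark_of("scene",n)[:1]])
print(proj("scene",[.533-.043,.0148-.005,.03+.122]))
E
```

```text
7.1 [0.49307925 0.01206837 0.13559638] 0.45006983765909014 [-1.48467258 15.7412863  -5.72971538]
stand_tongue [([277.2, 174.3], 0.84)]
stand_hinge [([284.8, 229.6], 0.95)]
[274.17688551 172.61518947]
```

Request:
step_arm(motion=[[85,[0,0,0],0],[85,[0,0,0],0],[85,[0,0,0],0],[85,[0,0,0],0],[85,[0,0,0],0],[85,[-40,0,0],0],[85,[-80,0,0],0],[85,[-120,0,0],0],[85,[-160,0,0],0],[85,[-190,0,0],0],[85,[-190,0,0],0]])

```text
t: 8.35
tcp_pos: [0.4961, 0.0106, 0.3292]
ee_rot: [-0.471, 0.531, -0.468, -0.527]
wrist_force: [-0.2, -0.0, 0.1]
gripper_width: 0.994
```

```bash
python3 - <<'E'
from h import *
s,M=state();print(s["t"],s["tcp_pos"],s["wrist_force"])
for c in("scene","top"): save(c,c+"3")
L={}
for n in("stand_tongue","stand_hinge","tall_board_mid","stand_front","stand"):
  L[n]=[(c,landmark_of(c,n)[0]["position"]) for c in("scene","top") if landmark_of(c,n)]
  print(n,L[n],tri(L[n]).round(4) if len(L[n])>1 else "")
# tall board top edge geometry from scene0/top0: extents
for n in("tall_board_mid","sign_plate","short_board_mid"):
  for c in("scene","top"): print(n,c,[(q["extent"],round(q["p"],2)) for q in spot_in(c,n)[:1]])
a=cv2.imread("pics/top3.png")[170:310,80:200];cv2.imwrite("pics/b3.png",np.vstack([cv2.resize(a,(480,560)[:2])]))
b=cv2.imread("pics/top3.png")[170:310,80:480];cv2.imwrite("pics/b3.png",cv2.resize(b,(800,280),interpolation=cv2.INTER_CUBIC))
E
```

```text
8.35 [0.49609551 0.01061544 0.32917621] [-0.17620077 -0.03175028  0.14872157]
stand_tongue [('scene', [275.0, 172.0]), ('top', [281.3, 247.3])] [0.4886 0.0158 0.1514]
stand_hinge [('scene', [286.1, 227.3]), ('top', [282.8, 232.7])] [0.539  0.0176 0.0413]
tall_board_mid [('scene', [421.6, 158.1]), ('top', [139.6, 244.1])] [0.506  0.363  0.1185]
stand_front [('scene', [316.0, 268.0])] 
stand [('scene', [292.6, 251.1])] 
tall_board_mid scene [([394.0, 108.4, 63.0, 74.7], 0.78)]
tall_board_mid top []
sign_plate scene [([61.7, 200.5, 77.7, 56.6], 0.94)]
sign_plate top [([398.0, 244.6, 60.0, 13.9], 0.56)]
short_board_mid scene [([389.4, 135.2, 16.3, 36.8], 0.54)]
short_board_mid top [([110.7, 259.6, 57.6, 10.3], 0.8)]
```

View pics/b3.png

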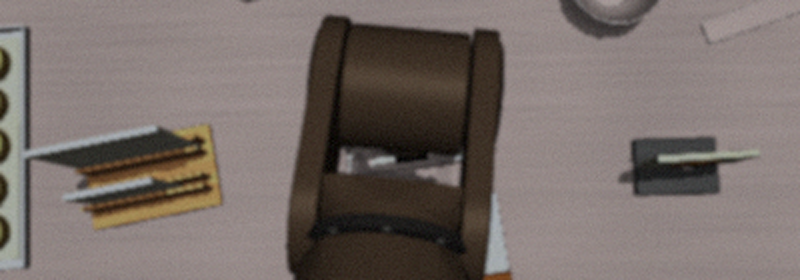

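The tongue is triangulated at (0.489, 0.016, 0.151), which is the open stop. In the crop the tall board's top edge runs from (25,156) to (160,128). I'm moving over it for a close look.

```bash
python3 - <<'E'
from h import *
a=atz("top",(92.5,248),.22);b=atz("top",(160,234.5),.22);print(a,b,(a+b)/2,np.arctan2(-(a-b)[0],(a-b)[1]),np.linalg.norm(a-b))
c=(a+b)/2
print(go([c[0],c[1],.33],.14))
E
```

```text
[0.48804554 0.43337563 0.22      ] [0.51554216 0.28551369 0.22      ] [0.50179385 0.35944466 0.22      ] 0.1838612006752787 0.15039686167082983
([-4.7, -48.1, 345.4], np.float64(1.55))
```

Request:
step_arm(motion=[[60,[-5,-48,50],0.15],[60,[-5,-48,100],0.3],[60,[-5,-48,345],1.55],[60,[-5,-48,345],1.55],[60,[-5,-48,345],1.55],[60,[-5,-48,345],1.55],[60,[-5,-48,345],1.55],[60,[-5,-48,345],1.55],[60,[-5,-48,345],1.55],[60,[-5,-48,345],1.55],[60,[-5,-48,345],1.55],[60,[-5,-48,345],1.55],[60,[-5,-48,345],1.55],[60,[-5,-48,345],1.55]])

```text
t: 11.05
tcp_pos: [0.5018, 0.3589, 0.3303]
ee_rot: [0.705, -0.05, 0.705, 0.05]
wrist_force: [0.5, 0.5, -0.6]
gripper_width: 0.704
```

```bash
python3 - <<'E'
from h import *
s,M=state();print(s["t"],s["tcp_pos"],np.arctan2(M[1,2],M[0,2]))
save("wrist","w4")
print(proj("wrist",[.502,.359,.22]))
for n in("tall_board_mid","short_board_mid","file"): print(n,[(np.round(q["position"]),q["p"]) for q in landmark_of("wrist",n)[:1]],[(q["extent"],round(q["p"],2)) for q in spot_in("wrist",n)[:1]])
E
```

```text
11.05 [0.50179201 0.35892968 0.33034487] 0.14282688325338683
[283.36816634 206.38528688]
tall_board_mid [] [([277.0, 100.9, 18.2, 182.3], 0.85)]
short_board_mid [(array([244., 156.]), 0.96)] [([223.5, 107.4, 29.9, 116.4], 0.62)]
file [(array([264., 156.]), 0.7)] []
```

View pics/w4.png

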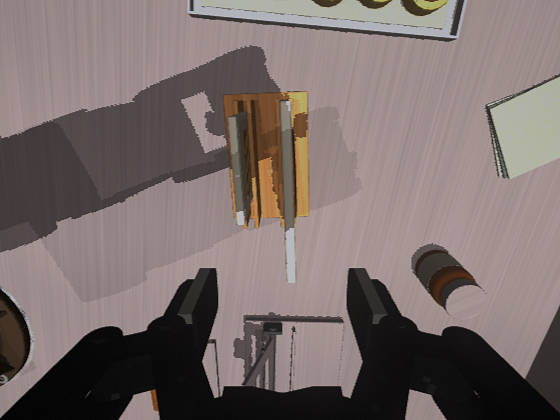

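The board's light top edge runs from about (286,101) to (291,282), nearly parallel to the pads' closing line.

```bash
python3 - <<'E'
from h import *
im=cv2.imread("pics/w4.png")
print([int(v) for v in im[110,270:305].mean(1)]);print([int(v) for v in im[180,270:305].mean(1)]);print([int(v) for v in im[260,275:305].mean(1)])
a=atz("wrist",(286,100.5),.22);b=atz("wrist",(291.2,282.5),.22);c=(a+b)/2
y=np.arctan2(-(a-b)[0],(a-b)[1]);print(a,b,c,y,np.linalg.norm(a-b))
print(go([c[0],c[1],.192],y))
E
```

```text
[81, 80, 79, 77, 77, 69, 82, 92, 94, 74, 85, 119, 130, 128, 130, 129, 131, 130, 169, 192, 153, 134, 133, 135, 140, 138, 138, 141, 144, 144, 152, 154, 150, 151, 150]
[128, 136, 103, 77, 85, 86, 85, 80, 70, 70, 73, 72, 66, 77, 96, 101, 101, 102, 103, 103, 105, 99, 85, 64, 39, 22, 105, 137, 133, 135, 136, 139, 141, 142, 141]
[154, 154, 154, 153, 155, 154, 156, 157, 156, 158, 123, 140, 179, 187, 185, 185, 185, 186, 185, 178, 166, 159, 156, 155, 154, 152, 154, 158, 157, 158]
[0.49267875 0.43730326 0.22      ] [0.51810195 0.29300637 0.22      ] [0.50539035 0.36515481 0.22      ] 0.17439688098406836 0.1465193818249679
([138.3, 5.6, 4.5], np.float64(-0.034))
```

Request:
step_arm(motion=[[60,[40,5.6,4.5],-0.034],[60,[80,5.6,4.5],-0.034],[60,[110,5.6,4.5],-0.034],[60,[130,5.6,4.5],-0.034],[60,[142,5.6,4.5],-0.034],[30,[142,5.6,4.5],-0.034],[30,[142,5.6,4.5],-0.034],[0,[142,5.6,4.5],-0.034],[0,[142,5.6,4.5],-0.034],[0,[142,5.6,4.5],-0.034],[0,[142,5.6,4.5],-0.034],[0,[142,5.6,4.5],-0.034],[0,[142,5.6,4.5],-0.034]], force=60)

```text
t: 12.7
tcp_pos: [0.5059, 0.3655, 0.1897]
ee_rot: [0.705, -0.061, 0.704, 0.062]
wrist_force: [0.2, 0.3, 6.9]
gripper_width: 0.084
```

Request:
step_arm(motion=[[0,[-10,0,0],0],[0,[-25,0,0],0],[0,[-45,0,0],0],[0,[-65,0,0],0],[0,[-85,0,0],0],[0,[-105,0,0],0],[0,[-130,0,0],0],[0,[-160,0,0],0],[0,[-185,0,0],0],[0,[-190,0,0],0],[0,[-190,0,0],0]])

```text
t: 13.8
tcp_pos: [0.5052, 0.3651, 0.3786]
ee_rot: [0.705, -0.061, 0.704, 0.062]
wrist_force: [-0.2, 0.2, -2.5]
gripper_width: 0.083
```

```bash
python3 - <<'E'
from h import *
s,M=state();print(s["t"],s["tcp_pos"],s["wrist_force"],s["gripper_width"],np.arctan2(M[1,2],M[0,2]))
h=np.array([.534,.0155]);u=np.array([np.cos(.125),np.sin(.125)])
for f,z in((.040,.38),(.019,.27),(.019,.198)):
    P=h+f*u;print(P,go([*P,z],.125))
E
```

```text
13.8 [0.50519826 0.36509091 0.37857965] [-0.16063022  0.17181432 -2.52323574] 0.08274156677473872 0.17404571462209334
[0.57368791 0.02048699] ([-1.5, -351.3, 7.8], np.float64(0.049))
[0.55285176 0.01786882] ([108.5, -350.3, -13.3], np.float64(0.049))
[0.55285176 0.01786882] ([180.5, -350.3, -13.3], np.float64(0.049))
```

Request:
step_arm(motion=[[0,[-2,-30,0],0],[0,[-2,-70,2],0],[0,[-2,-351,0],0.049],[0,[-2,-351,0],0.049],[0,[-2,-351,0],0.049],[0,[-2,-351,0],0.049],[0,[-2,-351,0],0.049],[0,[-2,-351,0],0.049],[0,[-2,-351,0],0.049],[0,[-2,-351,0],0.049],[0,[-2,-351,0],0.049],[0,[-2,-351,0],0.049],[0,[-2,-351,0],0.049],[0,[20,-351,0],0.049],[0,[50,-351,0],0.049],[0,[85,-351,0],0.049],[0,[105,-351,0],0.049],[0,[120,-351,-4],0.049],[0,[120,-351,-4],0.049],[0,[120,-351,-4],0.049]])

```text
t: 15.8
tcp_pos: [0.5625, 0.0192, 0.2589]
ee_rot: [0.706, -0.044, 0.706, 0.044]
wrist_force: [0.7, -0.6, -2.3]
gripper_width: 0.081
```

```bash
python3 - <<'E'
from h import *
s,M=state();print(s["t"],s["tcp_pos"],s["wrist_force"],s["gripper_width"],np.arctan2(M[1,2],M[0,2]))
save("scene","s5");save("wrist","w5")
for n in("stand_hinge","stand_ledge","stand_front","stand_tongue","tall_board_mid"):
  for c in("scene","wrist"): print(n,c,[(np.round(q["position"],1),round(q["p"],2)) for q in landmark_of(c,n)[:1]])
h=np.array([.534,.0155]);u=np.array([np.cos(.125),np.sin(.125)]);v=np.array([-u[1],u[0]])
for nm,f,z in(("hinge",0,.03),("ledge",.019,.014),("front",.115,.014),("tongue",-.044,.152)):
   print(nm,proj("scene",[*(h+f*u),z]),proj("wrist",[*(h+f*u),z]))
a=cv2.imread("pics/s5.png")[60:340,180:440];b=cv2.imread("pics/w5.png")
cv2.imwrite("pics/c5.png",np.hstack([cv2.resize(a,(520,560),interpolation=cv2.INTER_CUBIC)[:, :],cv2.resize(b,(280,210))[[*range(210)]+[0]*350]]))
E
```

```text
15.8 [0.56252663 0.0191809  0.25885689] [ 0.69428149 -0.6449559  -2.28584029] 0.08149774367110059 0.12557520190220584
stand_hinge scene [(array([281.5, 230.6]), 0.89)]
stand_hinge wrist [(array([256.9, 176.3]), 0.97)]
stand_ledge scene [(array([287.5, 239. ]), 0.77)]
stand_ledge wrist [(array([275.8, 168.3]), 0.65)]
stand_front scene [(array([313.2, 270.9]), 0.64)]
stand_front wrist [(array([354.4, 173.3]), 0.75)]
stand_tongue scene []
stand_tongue wrist [(array([188.2, 205.4]), 0.96)]
tall_board_mid scene [(array([291.3, 174.7]), 0.84)]
tall_board_mid wrist []
hinge [283.62367801 230.04581991] [257.28009355 173.8977459 ]
ledge [287.74558206 240.90469526] [274.64791678 170.95314083]
front [311.02855097 270.25830428] [357.53458778 170.97528322]
tongue [274.3342792  172.68519668] [189.20188385 207.63293842]
```

View pics/c5.png

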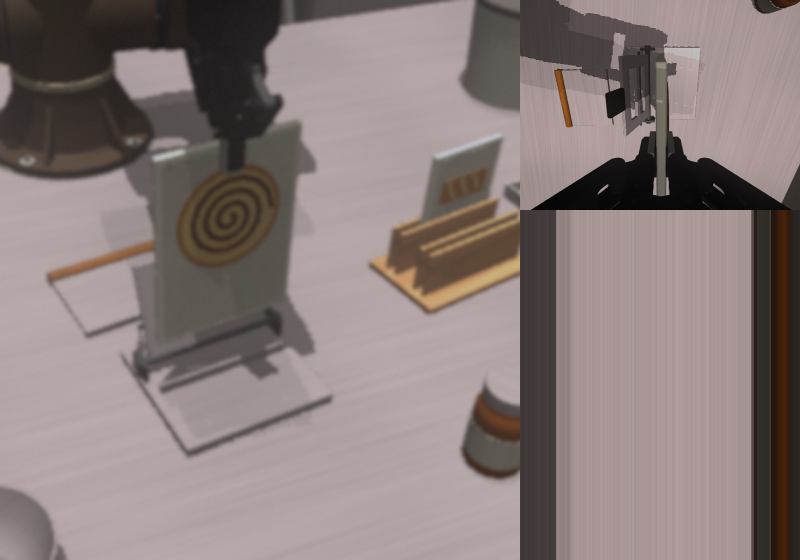

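The board hangs square and centred over the stand, picture to the class. Model and landmarks agree within about 3 px. It is slightly too far forward, so I move 11 mm back and then lower.

Request:
step_arm(motion=[[0,[0,0,-5.5],0],[0,[0,0,-11],0],[0,[20,0,-11],0],[0,[35,0,-11],0],[0,[48,0,-11],0],[0,[57,0,-11],0],[0,[62,0,-11],0],[0,[64,0,-11],0],[0,[65,0,-11],0],[0,[65,0,-11],0],[0,[65,0,-11],0]])

```text
t: 17.5
tcp_pos: [0.5515, 0.0174, 0.1937]
ee_rot: [0.706, -0.044, 0.705, 0.044]
wrist_force: [-0.7, 0.3, -0.4]
gripper_width: 0.08
```

Request:
step_arm(motion=[[0,[0.5,0,0],0],[30,[0.5,0,0],0],[30,[0.5,0,0],0],[30,[0.5,0,0],0],[30,[0.5,0,-6],0],[30,[0.5,0,-12],0],[30,[0.5,0,-18],0],[30,[0.5,0,-24],0],[30,[0.5,0,-30],0],[30,[0.5,0,-36],0],[30,[0.5,0,-42],0],[30,[0.5,0,-48],0],[30,[0.5,0,-54],0],[30,[0.5,0,-60],0],[30,[0.5,0,-65],0],[30,[0.5,0,-70],0],[30,[0.5,0,-70],0]])

```text
t: 19.2
tcp_pos: [0.4814, 0.0087, 0.1929]
ee_rot: [0.706, -0.044, 0.706, 0.044]
wrist_force: [0.7, 0.3, 0.3]
gripper_width: 0.346
```

```bash
python3 - <<'E'
from h import *
s,M=state();print(s["t"],s["tcp_pos"],s["wrist_force"],s["gripper_width"])
save("scene","s6")
print([(np.round(q["position"],1),round(q["p"],2)) for q in landmark_of("scene","tall_board_mid")[:1]])
a=cv2.imread("pics/s6.png")[80:300,180:400]
cv2.imwrite("pics/c6.png",cv2.resize(a,(600,600),interpolation=cv2.INTER_CUBIC))
E
```

```text
19.2 [0.48138569 0.00865916 0.19288137] [0.70902483 0.25793144 0.32600606] 0.3459879967684148
[(array([279.2, 194.7]), 0.97)]
```

View pics/c6.png

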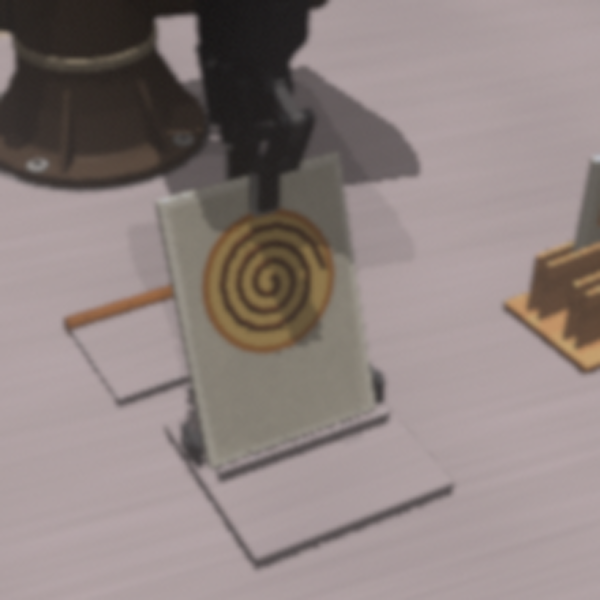

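The board stands behind the lip and leans back, picture to the front. I'll ease it a little further to be sure it rests on the panel.

Request:
step_arm(motion=[[30,[0,0,-4],0],[30,[0,0,-8],0],[30,[0,0,-11],0],[30,[0,0,-11],0]])

```text
t: 19.7
tcp_pos: [0.4706, 0.0073, 0.1928]
ee_rot: [0.706, -0.044, 0.706, 0.044]
wrist_force: [0.5, 0.2, 0.8]
gripper_width: 0.351
```

Request:
step_arm(motion=[[50,[0,0,0],0],[50,[0,0,0],0],[50,[0,0,0],0],[50,[-15,0,0],0],[50,[-40,0,0],0],[50,[-80,0,0],0],[50,[-120,0,0],0],[50,[-120,0,0],0]])

```text
t: 20.5
tcp_pos: [0.4724, 0.0072, 0.3173]
ee_rot: [0.708, -0.045, 0.703, 0.044]
wrist_force: [1.0, -0.6, -0.1]
gripper_width: 0.581
```

```bash
python3 - <<'E'
from h import *
s,M=state();print(s["t"],s["tcp_pos"],s["wrist_force"],np.arctan2(M[1,2],M[0,2]),s["joint_positions"])
save("scene","s7");save("top","t7")
print([(np.round(q["position"],1),round(q["p"],2)) for q in landmark_of("scene","tall_board_mid")[:1]])
print([(np.round(q["position"],1),round(q["p"],2)) for c in("scene","top") for q in landmark_of(c,"sign_top")[:1]])
h=np.array([.534,.0155]);u=np.array([np.cos(.125),np.sin(.125)])
for f,z in((-.008,.112),(-.012,.112),(-.016,.111),(-.02,.11),(-.03,.108)):print(f,proj("scene",[*(h+f*u),z]))
print(go([.49,-.341,.31],.0))
a=cv2.imread("pics/s7.png")[100:300,40:360]
cv2.imwrite("pics/c7.png",cv2.resize(a,(800,500),interpolation=cv2.INTER_CUBIC))
E
```

```text
20.5 [0.47237999 0.00718795 0.31728542] [ 0.95758462 -0.55337737 -0.071704  ] 0.12510636836791605 [-1.24780228e-01  1.79934661e-01  1.79584481e+00  9.79968888e-05
  1.15788376e+00 -2.49918345e-01]
[(array([280.7, 195. ]), 0.78)]
[(array([ 91.3, 209.5]), 0.92), (array([434.8, 246. ]), 0.92)]
-0.008 [282.43742416 197.81268899]
-0.012 [281.50704797 196.74425909]
-0.016 [280.5757177  196.06733629]
-0.02 [279.65094262 195.39517802]
-0.03 [277.36927288 193.54425091]
([1.4, -348.1, -24.1], np.float64(0.125))
```

View pics/c7.png

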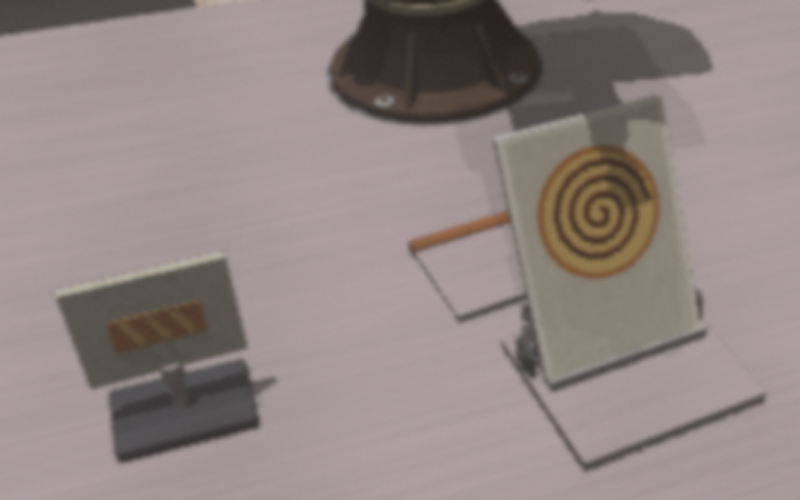

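The board is released and leans steadily, square behind the lip. Its midpoint matches f≈-18 mm, which is x≈-53 mm in the stand's frame. Next is the sign.

Request:
step_arm(motion=[[60,[-10,-40,0],0],[60,[-10,-348,-20],0.1],[60,[-10,-348,-20],0.1],[60,[-10,-348,-20],0.1],[60,[-10,-348,-20],0.1],[60,[-10,-348,-20],0.1],[60,[-10,-348,-20],0.1],[60,[-10,-348,-20],0.1],[60,[-10,-348,-24],0.1],[60,[20,-348,-24],0.1],[60,[50,-348,-24],0.1],[60,[50,-348,-24],0.1]])

```text
t: 21.95
tcp_pos: [0.4893, -0.3385, 0.2593]
ee_rot: [0.705, -0.008, 0.709, 0.011]
wrist_force: [0.2, 0.0, 0.2]
gripper_width: 0.698
```

```bash
python3 - <<'E'
from h import *
s,M=state();print(s["t"],s["tcp_pos"],np.arctan2(M[1,2],M[0,2]),s["joint_positions"][[0,5]])
save("wrist","w8")
for n in("sign_top","sign"): print(n,[(np.round(q["position"]),q["p"]) for q in landmark_of("wrist",n)[:1]])
print(spot_in("wrist","sign_plate")[:1])
E
```

```text
21.95 [ 0.48928096 -0.33848323  0.25925438] 0.026182463634306073 [-0.71628687 -0.74256054]
sign_top [(array([275., 206.]), 0.87)]
sign [(array([282., 173.]), 0.76)]
[{'extent': [267.9, 121.8, 20.6, 152.9], 'p': 0.56}]
```

View pics/w8.png

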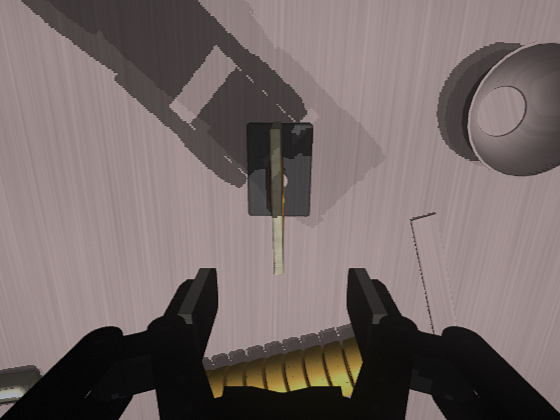

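The plate's top edge runs from (275,123) to (278,274). The foot spans columns 247–311 and is square in the view.

```bash
python3 - <<'E'
from h import *
def yaw(a,b): return np.arctan2(-(a-b)[0],(a-b)[1])
a=atz("wrist",(276,123),.15);b=atz("wrist",(278.3,274),.15);c=(a+b)/2
print(a,b,c,yaw(a,b),np.linalg.norm(a-b))
A=[atz("wrist",p,.014) for p in((247,123),(313,123.5),(310,216),(248,215.5))]
print("foot",np.mean(A,0),yaw((A[0]+A[1])/2,(A[2]+A[3])/2))
print(go([c[0],c[1],.118],yaw(a,b)))
E
```

```text
[ 0.48451245 -0.27794186  0.15      ] [ 0.4890055  -0.40279544  0.15      ] [ 0.48675898 -0.34036865  0.15      ] 0.03597099107076305 0.12493440097987006
foot [ 0.48773683 -0.34286018  0.014     ] 0.012921340272799292
([146.4, 0.6, -4.5], np.float64(-0.01))
```

Request:
step_arm(motion=[[60,[45,-1,-4],-0.01],[60,[85,-1,-4],-0.01],[60,[115,-1,-4],-0.01],[60,[135,-1,-4],-0.01],[60,[142,-1,-4],-0.01],[30,[142,-1,-4],-0.01],[30,[142,-1,-4],-0.01],[0,[142,-1,-4],-0.01],[0,[142,-1,-4],-0.01],[0,[142,-1,-4],-0.01],[0,[142,-1,-4],-0.01],[0,[142,-1,-4],-0.01],[0,[142,-1,-4],-0.01]], force=40)

```text
t: 23.45
tcp_pos: [0.485, -0.3424, 0.1222]
ee_rot: [0.706, -0.013, 0.708, 0.012]
wrist_force: [-13.1, -1.6, 10.2]
gripper_width: 0.083
```

Request:
step_arm(motion=[[0,[0,0,0],0.12],[0,[0,0,0],0.24],[0,[0,0,0],0.36],[0,[0,0,0],0.48],[0,[0,0,0],0.6],[0,[0,0,0],0.72],[0,[0,0,0],0.84],[0,[0,0,0],0.96],[0,[0,0,0],1.08],[0,[0,0,0],1.2],[0,[0,0,0],1.32],[0,[0,0,0],1.44],[0,[0,0,0],1.56],[0,[0,0,0],1.57],[0,[0,0,0],1.57]])

```text
t: 24.95
tcp_pos: [0.4798, -0.3375, 0.122]
ee_rot: [0.503, 0.49, 0.515, -0.492]
wrist_force: [-43.8, 22.6, 33.9]
gripper_width: 0.091
```

Side force built up to 44 N in x because the grip was off the spindle's axis. I'll release, shift toward where the plate pulled, and re-grip.

Request:
step_arm(motion=[[40,[0,0,0],1.57],[40,[0,0,0],0],[40,[0,0,0],0],[40,[-4,-2,-4],0],[40,[-4,-2,-4],0],[40,[-4,-2,-4],0]])

```text
t: 25.55
tcp_pos: [0.4845, -0.338, 0.1251]
ee_rot: [0.509, 0.491, 0.508, -0.491]
wrist_force: [0.3, -0.3, 0.6]
gripper_width: 0.466
```

Request:
step_arm(motion=[[60,[-40,0,0],0],[60,[-80,0,0],0],[60,[-120,0,0],0],[60,[-130,0,0],0],[60,[-130,0,0],0]])

```text
t: 26.05
tcp_pos: [0.4847, -0.3384, 0.2562]
ee_rot: [0.51, 0.491, 0.508, -0.491]
wrist_force: [0.9, -0.9, -1.5]
gripper_width: 0.705
```

```bash
python3 - <<'E'
from h import *
s,M=state();print(s["t"],s["tcp_pos"],np.arctan2(M[1,2],M[0,2]),s["joint_positions"][[0,5]])
save("wrist","w9")
for n in("sign_top","sign"):
  for q in landmark_of("wrist",n)[:1]: print(n,np.round(q["position"]),q["p"],atz("wrist",q["position"],.15 if n=="sign_top" else 0))
print(spot_in("wrist","sign_plate")[:1])
E
```

```text
26.05 [ 0.48472768 -0.33835549  0.25616939] -1.5354620682733342 [-0.72114855  0.81427377]
sign_top [280. 207.] 0.64 [ 0.48632098 -0.33769967  0.15      ]
sign [282. 174.] 0.81 [ 0.47826702 -0.33885697  0.        ]
[{'extent': [270.7, 124.2, 16.9, 151.9], 'p': 0.64}]
```

View pics/w9.png

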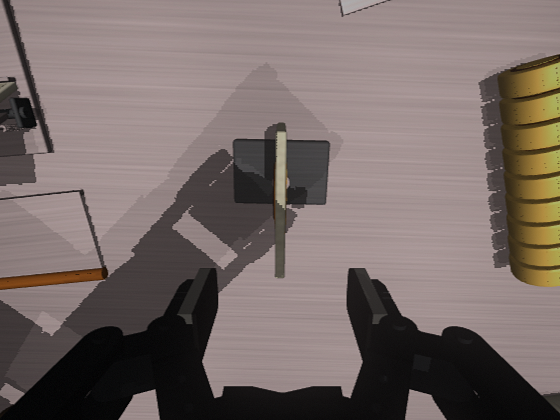

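The plate is a quarter turn on, with its edge from (281,125) to (280,275), and lies between the open fingers.

```bash
python3 - <<'E'
from h import *
a=atz("wrist",(281,124.5),.15);b=atz("wrist",(280,276),.15);c=(a+b)/2;d=a-b
print(a,b,c,np.linalg.norm(d),"normal yaw mod pi",np.arctan2(-d[0],d[1]))
A=[atz("wrist",p,.014) for p in((234,140),(329,140.5),(327.5,204.5),(234.5,203))];e=A[1]-A[0]
print("foot",np.mean(A,0))
print(go([.484,-.338,.118],None))
E
```

```text
[ 0.54733616 -0.33624508  0.15      ] [ 0.42705028 -0.33961326  0.15      ] [ 0.48719322 -0.33792917  0.15      ] 0.12033303267451796 normal yaw mod pi -1.5428021723815137
foot [ 0.48301879 -0.33808667  0.014     ]
([135.0, 0.3, 0.5], None)
```

Request:
step_arm(motion=[[60,[45,0,0],0],[60,[85,0,0],0],[60,[115,0,0],0],[60,[130,0,0],0],[30,[132,0,0],0],[30,[132,0,0],0],[0,[132,0,0],0],[0,[132,0,0],0],[0,[132,0,0],0],[0,[132,0,0],0],[0,[132,0,0],0],[0,[132,0,0],0]], force=30)

```text
t: 27.45
tcp_pos: [0.4846, -0.3372, 0.1237]
ee_rot: [0.509, 0.491, 0.509, -0.491]
wrist_force: [0.3, 7.2, 1.0]
gripper_width: 0.088
```

Request:
step_arm(motion=[[0,[0,0,0],0.12],[0,[0,0,0],0.24],[0,[0,0,0],0.36],[0,[0,0,0],0.48],[0,[0,0,0],0.6],[0,[0,0,0],0.72],[0,[0,0,0],0.8],[0,[0,0,0],0.8]])

```text
t: 28.25
tcp_pos: [0.4845, -0.3373, 0.1237]
ee_rot: [0.276, 0.651, 0.277, -0.651]
wrist_force: [0.5, 5.5, 2.4]
gripper_width: 0.084
```

Forces are low, so I continue.

Request:
step_arm(motion=[[0,[0,0,0],0.12],[0,[0,0,0],0.24],[0,[0,0,0],0.36],[0,[0,0,0],0.48],[0,[0,0,0],0.6],[0,[0,0,0],0.72],[0,[0,0,0],0.8],[0,[0,0,0],0.8],[40,[0,0,0],0.8],[40,[0,0,0],0.8],[40,[0,0,0],0.8],[40,[0,0,0],0.8],[60,[-40,0,0],0.8],[60,[-90,0,0],0.8],[60,[-140,0,0],0.8],[60,[-180,0,0],0.8],[60,[-180,0,0],0.8]])

```text
t: 29.95
tcp_pos: [0.4855, -0.3391, 0.3086]
ee_rot: [0.005, 0.71, 0.0, -0.705]
wrist_force: [0.3, -0.0, -0.3]
gripper_width: 0.703
```

```bash
python3 - <<'E'
from h import *
s,M=state();print(s["t"],s["tcp_pos"],s["wrist_force"],np.arctan2(M[1,2],M[0,2]),s["gripper_width"])
save("wrist","w10");save("scene","s10")
e=spot_in("wrist","sign_plate");print(e[:1])
for n in("tall_board_mid","short_board_mid","jar_mid","bowl","scraper_mid"): print(n,[(np.round(q["position"]),round(q["p"],2)) for q in landmark_of("scene",n)[:1]])
a=cv2.imread("pics/s10.png")[90:340,40:480];b=cv2.imread("pics/w10.png")
b=cv2.resize(b,(280,210));c=np.zeros((210,704,3),np.uint8);c[:,:280]=b
cv2.imwrite("pics/c10.png",np.vstack([cv2.resize(a,(704,390),interpolation=cv2.INTER_CUBIC),c]))
E
```

```text
29.95 [ 0.48548801 -0.33908573  0.30860597] [ 0.31084866 -0.04984658 -0.3178376 ] -3.1348846864017688 0.7032034135864483
[{'extent': [274.3, 122.2, 19.0, 130.1], 'p': 0.58}]
tall_board_mid [(array([277., 191.]), 0.69)]
short_board_mid [(array([406., 157.]), 0.98)]
jar_mid [(array([430., 271.]), 0.6)]
bowl []
scraper_mid [(array([240., 200.]), 0.79)]
```

View pics/c10.png

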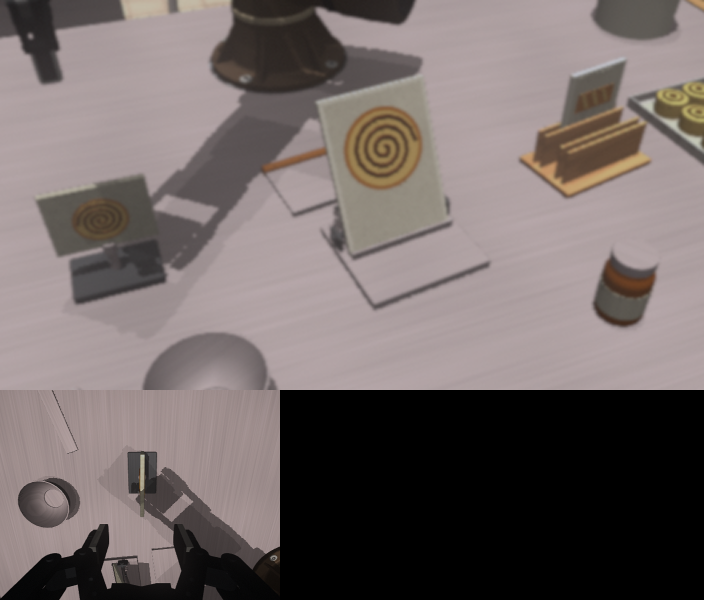

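The roll on the sign faces the class, square over its foot in the wrist view. The board leans on the open stand with its picture to the front, and the short board, jar and scraper are where they started. The arm is clear, so I'm handing in.

```bash
python3 -c "
from workcell import *
print(sign_off())"
```

```text
the job is handed in; nothing more can be done
None
```

I handed the job in at about 30 s of the 72 s allowed. All three parts look done in my last camera checks; the hand-in itself gave no verdict.

- **Stand:** I pinched the tongue and swung the panel over to its stop. Triangulation afterwards put the tongue at (0.489, 0.016, 0.151) m, which matches the fully open position.
- **Tall board:** I lifted it from the file, set it behind the lip and tipped it back on the panel. It is right way up with its picture to the class, at about x −53 mm in the stand's frame. That position was matched by eye and network in a single camera, and I did not measure the lean angle.
- **Sign:** I turned it −3.14 rad in two halves. On the first half my grip was off the spindle's axis and side force reached about 44 N, so I released, measured again and re-gripped. The second half stayed under about 8 N. The roll now faces the class, square over its foot.
- **Bystanders:** In the last picture the short board, jar and scraper are within about 5 px of their starting points. The network missed the bowl there, but it can be seen in its place. The arm ended clear of everything, with wrist force near zero.

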